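Post the medal case through the spring flap of the prize drop box

ROBOT

A 6-joint arm with a two-finger parallel gripper is mounted at the origin on the work surface. World frame = base frame: x ahead of the robot, y to its left, z up, the work surface at z = 0. Lengths are in mm, angles in rad, forces in N, time in s.
With the tool pointing down it reaches from about 325 to 750 mm from the base axis. Payload 7.6 kg.
Tool frame: the origin (TCP) lies midway between the tips of the shut fingers; the grasp point (between the pads) lies 19 mm behind it; z points along the fingers, y is the line along which they close (so a half turn about z gives the same grasp; the last joint's range is limited). The gripper opens to 85 mm and grips with 20 to 120 N. Pads are 22 mm wide; open, the fingers measure 114 mm over their backs; the gripper's body (76 mm by 85 mm) begins 54 mm behind the grasp point. The pads swing forward as they close: fully open they stand 13 mm farther back than shut.
Start: joints at [1.269, 0.052, 1.401, -0, 1.689, -0.07], TCP at [120.59, 510.983, 231.323] pointing down, gripper open.
Joint ranges: [-2.9, 2.9], [-0.91, 2.17], [0.12, 2.37], [-1.06, 4.2], [0.26, 2.73], [-2.93, 2.93]. Speed limits (rad/s): [2.57, 2.57, 3.01, 3.14, 3.14, 3.14].

INTERFACE

Orientations are given as a unit quaternion [x, y, z, w].
In Python, from plant import env gives the robot as it stands.
- The arm moves only by the tool servo_tool, never from a script. Its argument "targets" is a list of rows, each a list of 3 entries, a list of its own where there are three numbers: the finger opening in cm, from 0 to 8.54, then the shift along the tool's x, y, z in cm, then the turn about the tool's z in rad. A call has 1 to 8 rows; each row shifts and turns the commanded pose from where the row before left it, along the tool's axes as they then stand; what a row does not reach is not made up. A row lasts 1/8 s, in which the tool goes at most 62.5 mm and 10.7 degrees, less where a joint would pass 70% of its speed; a pose out of reach is approached as far as the arm can. A call with a gripper value outside its range is refused whole. The fingers move at their own pace and stop on an object; the grip force is fixed at half the most. Time passes only in rows, so rows that do not move let the fingers close. It gives the time, the measured TCP pose, the force, the opening and the grip force at its end, in the units of the state.
- env.sense(): the state, without advancing time (a new reading comes with each control period).
- env.camera(name): name is "scene" or "top" or "wrist"; returns a dict with "pixels" (384x512x3 uint8, red, green, blue), "depth" (384x512 float32, mm along the optical axis (not along the pixel's ray), 0 where there is no reading), "vertical_fov" (degrees; the focal length in pixels is half the picture's height over the tangent of half this angle, whatever the lens; pixels are square), "cx", "cy" (the principal point, pixels), "R" (3x3) and "t" (3): a world point X has camera coordinates R X + t. Camera axes: x right, y down, z forward; pixel columns grow to the right and rows downward; lengths in mm; the calibration is good to about 2 mm. A picture is of the moment at which its call begins.
- env.job_done(): hands the job in; it is judged then, once.
Trained networks look in a picture, given as the dict that the camera call returned (one of the last four; its "shot" number tells which), for a name from the list of things; names that differ only in an ending like _2 or _b are one class to them, and where a whole thing is asked for, a point or a joint stands for the part that bears it (a point fixed in the world has none). Each returns a list of dicts, best first, with "confidence" (0 to 1); they miss things now and then, are a little off and sometimes report something else, mostly with a low value. They report only what shows in the picture. A call takes as long as a camera call. They do not tell look-alikes from the thing itself.
- env.spot_in(picture, thing): "pixel" ([column, row] in pixels, amid what is visible of it).
- env.tip_of(picture, thing): "pixel" ([column, row] in pixels: a listed point, or the origin of a listed thing).
The state is a dict: "clock": time; "joints": joint angles; "joint_vel": joint speeds; "effort": joint torques, N m; "tcp_pos": TCP position; "ee_rot": TCP orientation; "wrist_force": force on the tool from outside, world axes, zero at the start; "wrist_torque": the same for the moment, N m; "grip_width": opening from 0.0 (shut) to 1.0 (fully open); "grip_force": force on a finger pad.
Only numpy, scipy, OpenCV 4.12 (cv2) and the standard library are available. Lean on these libraries where they do the work, as an engineer would, in place of code of your own. Each camera call takes 0.05 s, during which the arm holds its last target. There are 200 camera calls.

TASK

Post the small wooden medal case that lies on top of the grey drop box: with one finger press down the bar of the spring flap and keep the flap well open, and with the other finger push the case along its lane, over the edge and down through the opening into the box, then let the flap spring shut. Do not lift or carry the case, do not push it onto the flap while the flap is shut, and leave the trophy, the bottle and the medal where they stand.

Things in the scene. Friction and masses are not known exactly. Their poses are not given: they have to be found in the camera images.
- dropbox: Grey steel drop box fixed to the table, 310 (its x) x 210 (its y) x 170 mm high, hollow, inner floor at z = 6 mm. Origin: centre of its underside, z up; +x is the way to push the case. All 'box' coordinates are in this frame. On its top (z 170): a flat shelf, x -155 to +15 mm; then an opening, x +15 to +132, y -30 to +52 mm, shut by the flap; flat sheet around it.
- lip (a point): Fixed point where the shelf ends and the opening begins, mid-lane: box (15, 12, 170) mm; axes as the box. The lane for the case runs on the shelf along box x, between two rails 6 mm high and 5 mm thick whose inner faces are at box y = -23 and +47 mm (70 mm apart).
- flap (a joint): Angle of the spring flap (rad): 0 shut and flush with the box's top; grows as it is pressed down into the box, stop at 0.75. A spring shuts it; shut, it would carry the case. With the bar pressed until its top is 3 to 6 mm above the box's top it reads about 0.6 to 0.7. The smooth plate then slopes down sideways, towards box +y, and the case slides off it into the box.
- hinge (a point): Point on the flap's hinge line: box (0, -90, 170) mm; the line runs along box x. The flap is a flat aluminium plate that fills the opening; a strip of it (box y -88 to -32 mm) also runs beside the shelf, back to x = -149 mm, and carries the press bar.
- bar (a point): Top of the press bar at mid-length; moves with the flap; shut: box (0, -50, 204) mm. Round steel bar 24 mm thick along box x from -149 to +129 mm, beside both shelf and opening, its top 34 mm above the box's top. A finger can slide along it while pressing. Pressed fully, its line has moved to y = -45 mm. Pressing takes about 6 to 10 N.
- case: Dark wooden medal case with a thin brass line round it, a closed block 44 (its x) x 60 (its y) x 28 mm high, about 90 g; origin at the centre of its underside. It starts in the lane on the shelf, nearly square with the box, its centre 35 to 88 mm short of the edge of the opening.
- trophy: Bystander: steel cup trophy on a black 70 mm square foot, 180 mm high, on the table beside the box on the side away from the bar; origin at the centre of its underside.
- water: Bystander: blue water bottle, 64 mm diameter, 170 mm high, on the table on the bar's side of the box; origin at the centre of its underside.
- medal: Bystander: brass medal, a ring of 70 mm outer diameter, 8 mm thick, lying on the table on the bar's side of the box; origin at the centre of its underside.
Mind the look-alikes: they are no part of the job. Several things have the shape of the case; the one meant has the colours described above.

How it is judged (in metres and radians):
On the way, in this order (a step that is already met when the one before it is completed fails the run):
1. the flap is pressed well open while the case is still on the shelf (value of joint flap above 0.3 rad and x of case in the frame of dropbox below 0.01 m and z of case in the frame of dropbox above 0.16 m), for 0.1 s.
2. the case goes down through the opening while the flap is still held open (z of case in the frame of dropbox below 0.13 m and value of joint flap above 0.15 rad), for 0.02 s.
At the end, for the whole second after the job is handed in: The case lies at rest inside the drop box (its origin less than 90 mm above the table and within the box's walls), and the flap has sprung shut (below 0.05 rad) (z of case in the frame of dropbox between -0.01 and 0.09 m and x of case in the frame of dropbox between -0.155 and 0.155 m and y of case in the frame of dropbox between -0.105 and 0.105 m and value of joint flap below 0.05 rad and linear speed of case below 0.03 m/s); the robot touches nothing.
It fails at once if the case is lifted more than 15 mm off the shelf (z of case in the frame of dropbox above 0.185 m).
It fails at once if the case is on the flap (about 20 mm or more past the edge) while the flap is shut (below 0.2 rad) (x of case in the frame of dropbox above 0.013 m and z of case in the frame of dropbox above 0.15 m and value of joint flap below 0.2 rad).
It fails at once if the case is pushed off the box and falls beside it (x of case in the frame of dropbox above 0.165 m or x of case in the frame of dropbox below -0.155 m or y of case in the frame of dropbox above 0.115 m or y of case in the frame of dropbox below -0.115 m).
It fails at once if the trophy, the bottle or the medal is moved more than 20 mm or tipped (distance of any of trophy, water, medal from where it was at the start of the episode above 0.02 m or angle between any of trophy, water, medal's own z axis and vertical above 0.3 rad).
It also fails if it takes over 40 s, if anything falls off the work surface, if the arm or the gripper's body presses on something with over 40 N, if the wrist force passes 120 N, or if a joint passes its speed limit or range.

## Working session

There is one attempt and no reset: what is moved stays moved. The work goes in short steps, Python scripts to look and compute and a tool call to move; the robot and the scene stay as the last step left them, time stands still between calls to the robot, and variables do not carry over. Pictures are saved under pics/ and viewed, at most 10 in all, crops included, and the job is handed in when it is done.

Besides the shell and the picture viewer there is one more tool, called after ">>>" as a command line: name --argument value ..., lists and objects as JSON in quotes. servo_tool: Moves the arm, as the interface text tells. Its arguments: {"type":"object","properties":{"targets":{"type":"array","items":{"type":"array"}}},"required":["targets"]}

```bash
ls; mkdir -p pics
cat > h.py <<'E'
import numpy as np, cv2
from plant import env
def ray(p,u,v,z=None):
    f=p["pixels"].shape[0]/2/np.tan(np.radians(p["vertical_fov"])/2)
    R=np.array(p["R"]);t=np.array(p["t"])
    d=np.array([(u-p["cx"])/f,(v-p["cy"])/f,1.0])
    if z is None:
        D=p["depth"][int(round(v)),int(round(u))]; return R.T@(d*D-t)
    o=-R.T@t; w=R.T@d; return o+w*(z-o[2])/w[2]
def proj(p,X):
    f=p["pixels"].shape[0]/2/np.tan(np.radians(p["vertical_fov"])/2)
    c=np.array(p["R"])@np.array(X)+np.array(p["t"]); return np.array([p["cx"]+f*c[0]/c[2],p["cy"]+f*c[1]/c[2]])
def save(p,n): cv2.imwrite("pics/"+n,p["pixels"][:,:,::-1])
E
python3 - <<'E'
from h import *
P=[]
for n in ("scene","top"):
    p=env.camera(n); P.append(p["pixels"])
    np.save(n,p,allow_pickle=True)
    for k in ("dropbox","lip","hinge","bar","case","trophy","water","medal"):
        for m,f in (("spot",env.spot_in),("tip",env.tip_of)):
            try:
                for r in f(p,k)[:4]:
                    u,v=r["pixel"]; print(n,m,k,np.round(r["pixel"]),round(r["confidence"],2),np.round(ray(p,u,v)))
            except Exception as e: print(n,m,k,e)
im=np.vstack([cv2.resize(x,(400,300)) for x in P])
cv2.imwrite("pics/a.png",im[:,:,::-1])
print(env.sense())
E
```

```text
pics
scene spot dropbox [245. 230.] 0.8 [620.  35. 169.]
scene spot dropbox [259. 186.] 0.25 [541.  45. 202.]
scene spot lip [246. 225.] 0.86 [610.  35. 168.]
scene tip lip [255. 214.] 0.63 [586.  47. 170.]
scene tip lip [226. 196.] 0.2 [573. -10. 204.]
scene spot hinge [246. 228.] 0.78 [617.  36. 168.]
scene tip hinge [206. 202.] 0.87 [579. -51. 168.]
scene spot bar [230. 230.] 0.96 [627.   8. 174.]
scene spot bar [245. 225.] 0.37 [610.  33. 169.]
scene tip bar [224. 196.] 0.81 [575. -13. 204.]
scene spot case [264. 186.] 0.96 [538.  55. 197.]
scene spot case [336. 315.] 0.79 [713. 237.  26.]
scene spot case [340. 171.] 0.67 [391. 205.  28.]
scene spot case [301. 138.] 0.52 [321. 103.  27.]
scene tip case [263. 190.] 0.95 [547.  55. 200.]
scene tip case [337. 171.] 0.85 [393. 198.  31.]
scene tip case [334. 317.] 0.7 [720. 234.  30.]
scene tip case [295. 149.] 0.46 [435.  99. 172.]
scene spot trophy [342. 210.] 0.58 [549. 205. 177.]
scene tip trophy [335. 226.] 0.94 [531. 209.  44.]
scene spot water [159. 226.] 0.61 [ 626. -139.  119.]
scene tip water [168. 232.] 0.93 [ 627. -128.  
[... 1238 characters left out ...]
k': 1.7, 'joints': array([ 1.26868274e+00,  5.22243501e-02,  1.40071047e+00,  1.71837831e-05,
        1.68861652e+00, -7.02862815e-02]), 'joint_vel': array([ 0.00065479,  0.00035716, -0.00105178, -0.00016177,  0.00063275,
       -0.00144248]), 'effort': array([-4.03463912e-05, -3.81534541e+01, -3.60306466e+01, -6.53264851e-05,
        2.09153586e-04, -7.80277730e-06]), 'tcp_pos': array([120.59182106, 510.97540106, 231.30529544]), 'ee_rot': array([ 1.15653252e-01,  9.93289648e-01,  2.18792460e-05, -4.56072378e-06]), 'wrist_force': array([-0.23838105,  0.3356667 , -0.88627291]), 'wrist_torque': array([-0.01299469,  0.03306441,  0.0161429 ]), 'grip_force': 0.0, 'grip_width': 1.0030024574249303}
```

View picture.

View pics/a.png

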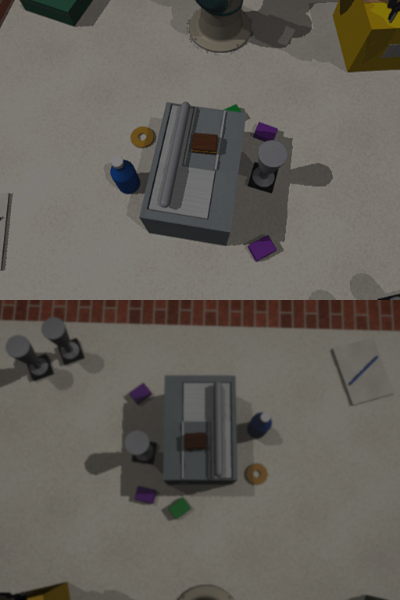

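Run:
```python
from h import *
p=np.load("top.npy",allow_pickle=True).item()
# point cloud of box top
f=192/np.tan(np.radians(p["vertical_fov"])/2)
v,u=np.mgrid[0:384,0:512]; D=p["depth"]
C=np.stack([(u-p["cx"])/f*D,(v-p["cy"])/f*D,D],-1)
W=(C-np.array(p["t"]))@np.array(p["R"])
ok=(D>0)&(W[...,0]>380)&(W[...,0]<780)&(abs(W[...,1]-40)<130)
m=ok&(W[...,2]>150)&(W[...,2]<215)
r=cv2.minAreaRect(W[m][:,:2].astype(np.float32)); print("box",r)
m2=ok&(W[...,2]>195)&(W[...,2]<215)
n,l,s,c=cv2.connectedComponentsWithStats(m2.astype(np.uint8))
for i in range(1,n):
    if s[i,4]>25:
        q=W[l==i]; print(s[i],q[:,2].mean().round(1),q.mean(0).round(1),cv2.minAreaRect(q[:,:2].astype(np.float32)))
crop=p["pixels"][95:235,180:330]; s=np.load("scene.npy",allow_pickle=True).item()["pixels"][150:270,190:340]
a=cv2.resize(crop,(600,560),interpolation=3)
cv2.imwrite("pics/b.png",a[:,:,::-1])
```

```text
box ((571.8203735351562, 33.973663330078125), (311.3931579589844, 210.5230255126953), 1.503374457359314)
[ 273  104   12  123 1253] 201.9 [558.5 -16.  201.9] ((560.734130859375, -16.024877548217773), (274.5350341796875, 23.83206558227539), 1.5870754718780518)
[236 169  28  21 487] 198.3 [524.5  47.1 198.3] ((524.7200927734375, 46.93970489501953), (44.104469299316406, 59.623931884765625), 4.45308256149292)
```

View pics/b.png

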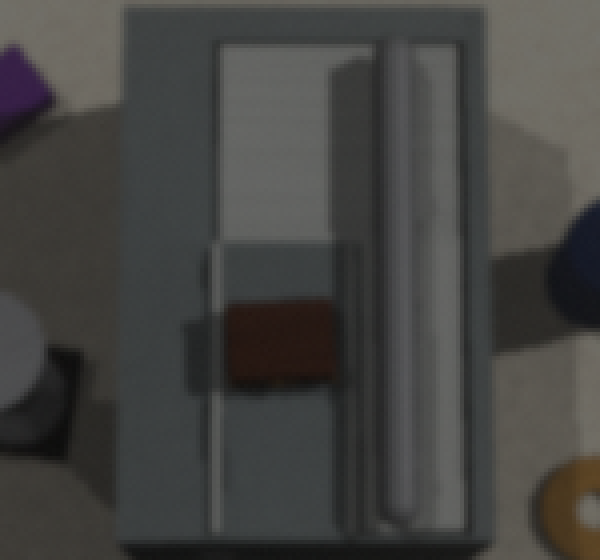

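The case-shaped things in the top image are purple at (184,251), purple at (181,119), green at (228,266), and brown at (246,178). Only the brown one is dark wood and lies in the lane on top of the box, and the crop confirms it. The box is at world (572, 34) with yaw 1.5°. The case is at box (-47, 14). I'm moving now.

>>> servo_tool --targets '[[4.65,[-4.6,-4.0,-0.2],0],[4.65,[-4.6,-4.0,-0.2],0],[4.65,[-4.6,-4.0,0],0],[4.65,[-4.6,-4.0,0],0],[4.65,[-4.6,-4.0,0],0],[4.65,[-4.6,-4.0,0],0],[4.65,[-4.6,-4.0,0],0],[4.65,[-4.6,-4.0,0],0]]'

```text
clock: 2.7
tcp_pos: [406.1, 113.1, 235.7]
ee_rot: [0.116, 0.993, 0.0, 0.001]
wrist_force: [0.8, 1.3, 0.2]
grip_width: 0.545
grip_force: 0.0
```

>>> servo_tool --targets '[[4.65,[-4.6,-4.0,0],0],[4.65,[-4.6,-4.0,0],0],[4.65,[0,0,0],-0.129],[4.65,[0,0,0],-0.129],[4.65,[0,0,0],0]]'

```text
clock: 3.32
tcp_pos: [476.4, 15.9, 235.3]
ee_rot: [-0.012, 1.0, 0.0, -0.0]
wrist_force: [0.1, -0.5, 0.6]
grip_width: 0.544
grip_force: 0.0
```

>>> servo_tool --targets '[[4.65,[0,-0.1,1.2],0],[4.65,[0,0,1.2],0],[4.65,[0,0,0.3],0],[4.65,[0,0,0],0]]'

```text
clock: 3.82
tcp_pos: [476.3, 15.1, 207.9]
ee_rot: [-0.013, 1.0, 0.0, -0.0]
wrist_force: [-0.6, -1.4, 0.4]
grip_width: 0.543
grip_force: 0.0
```

Run:
```python
from h import *
print(env.sense()["wrist_force"])
a=env.camera("wrist");b=env.camera("scene")
t=env.camera("top")
im=np.vstack([np.hstack([cv2.resize(a["pixels"],(400,300)),cv2.resize(b["pixels"][140:260,180:340],(400,300),interpolation=3)]),np.hstack([cv2.resize(t["pixels"][95:215,180:340],(400,300),interpolation=3)]*2)])
cv2.imwrite("pics/c.png",np.clip(im[:,:,::-1].astype(int)*1.6,0,255).astype(np.uint8))
```

```text
[-0.62267808 -1.40092097  0.40076288]
```

View pics/c.png

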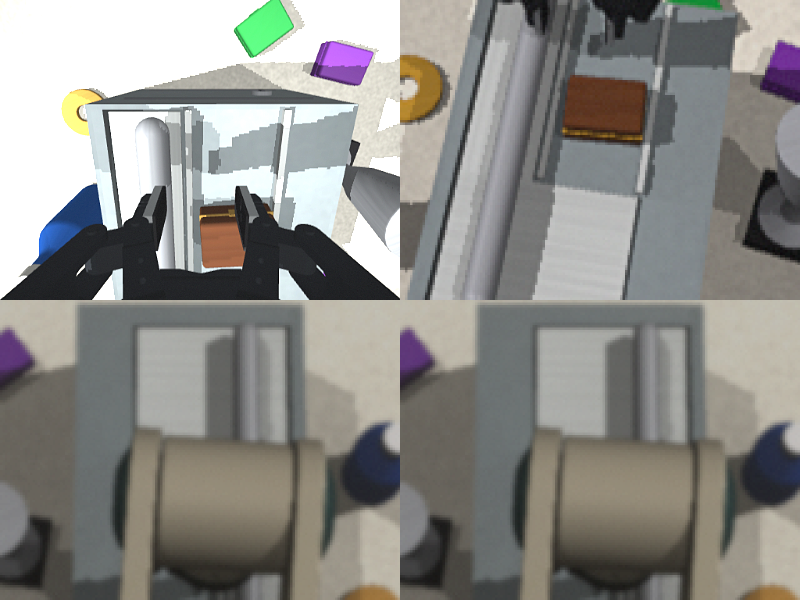

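The left finger is over the bar (wrist image (155,190)). The right finger is behind the case (scene crop (615,30)) and about in line with its centre. I'm pressing now.

>>> servo_tool --targets '[[4.65,[0,0,0.4],0],[4.65,[0,0,0.4],0],[4.65,[0,0,0.3],0],[4.65,[0,0,0],0]]'

```text
clock: 4.47
tcp_pos: [476.6, 16.0, 198.4]
ee_rot: [-0.014, 1.0, 0.001, 0.001]
wrist_force: [-3.1, 4.2, 8.8]
grip_width: 0.542
grip_force: 4.6
```

>>> servo_tool --targets '[[4.65,[0,0,0.5],0],[4.65,[0,0,0.5],0],[4.65,[0,0,0.5],0],[4.65,[0,0,0],0]]'

```text
clock: 4.97
tcp_pos: [476.3, 21.3, 184.4]
ee_rot: [-0.016, 1.0, 0.006, 0.001]
wrist_force: [-6.8, 29.8, 14.7]
grip_width: 0.543
grip_force: 14.7
```

Run:
```python
from h import *
s=env.sense();print(s["wrist_force"],s["tcp_pos"])
a=env.camera("wrist");b=env.camera("scene")
im=np.hstack([cv2.resize(a["pixels"],(400,300)),cv2.resize(b["pixels"][140:260,180:340],(400,300),interpolation=3)])
cv2.imwrite("pics/d.png",np.clip(im[:,:,::-1].astype(int)*1.3,0,255).astype(np.uint8))
# flap angle from scene depth: fit plane on flap area near far end of opening
f=192/np.tan(np.radians(b["vertical_fov"])/2)
v,u=np.mgrid[0:384,0:512]; D=b["depth"]
W=(np.stack([(u-b["cx"])/f*D,(v-b["cy"])/f*D,D],-1)-np.array(b["t"]))@np.array(b["R"])
c,sn=np.cos(.0262),np.sin(.0262); X=W[...,0]-571.8;Y=W[...,1]-34
bx=c*X+sn*Y;by=-sn*X+c*Y
for lo,hi in((-70,-64),(-60,-30),(-25,-10),(-10,5),(5,20),(20,35),(35,50)):
    m=(D>0)&(bx>40)&(bx<115)&(by>lo)&(by<hi)&(W[...,2]<230); print(lo,hi,m.sum(),np.round(W[m][:,2].mean(),1),W[m][:,2].max().round(1) if m.any() else 0)
```

```text
[-6.80929007 29.78825994 14.65006217] [476.30993862  21.28157556 184.44414627]
-70 -64 130 162.2 168.6
-60 -30 652 181.0 194.7
-25 -10 313 146.0 152.4
-10 5 312 140.8 146.4
5 20 305 135.8 142.0
20 35 305 130.9 136.5
35 50 292 74.6 134.2
```

View pics/d.png

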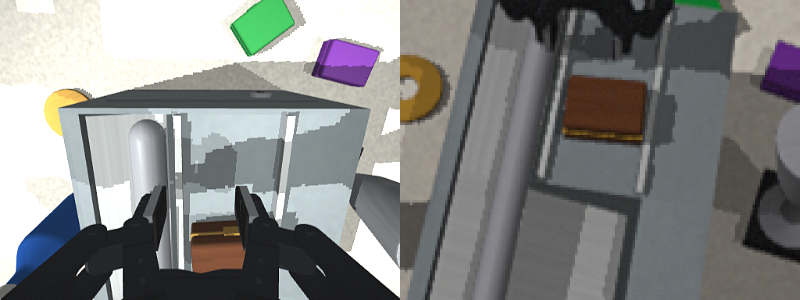

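The finger is slipping down the lane side of the bar, with 30 N sideways. I'll lift, spread the fingers so they sit over the bar's axis, and press again.

>>> servo_tool --targets '[[4.65,[0,0,1.0],0],[4.65,[0,0,-1.5],0],[4.65,[0,0,-1.5],0],[4.65,[0,0,-0.8],0],[5.5,[0,-0.2,0],0],[5.5,[0,0,0],0],[5.5,[0,0,0],0]]'

```text
clock: 5.95
tcp_pos: [476.2, 12.9, 209.6]
ee_rot: [-0.013, 1.0, 0.0, -0.001]
wrist_force: [0.7, -0.4, 0.3]
grip_width: 0.647
grip_force: 0.0
```

(The first row of that call had the wrong sign, but the readings show no harm.) Pressing again.

>>> servo_tool --targets '[[5.5,[0,0,0.4],0],[5.5,[0,0,0.4],0],[5.5,[0,0,0.4],0],[5.5,[0,0.05,0.3],0],[5.5,[0,0,0],0]]'

```text
clock: 6.58
tcp_pos: [477.0, 14.2, 196.6]
ee_rot: [-0.013, 1.0, 0.001, 0.001]
wrist_force: [-0.9, 2.5, 7.5]
grip_width: 0.643
grip_force: 3.7
```

>>> servo_tool --targets '[[5.5,[0,0.05,0.4],0],[5.5,[0,0.05,0.4],0],[5.5,[0,0,0.3],0],[5.5,[0,0,0],0]]'

```text
clock: 7.08
tcp_pos: [477.3, 15.2, 185.8]
ee_rot: [-0.014, 1.0, 0.001, 0.002]
wrist_force: [0.5, 3.9, 8.1]
grip_width: 0.643
grip_force: 3.9
```

```bash
cat > flap.py <<'E'
from h import *
s=env.sense();print(s["clock"],s["wrist_force"],s["tcp_pos"])
b=env.camera("scene")
f=192/np.tan(np.radians(b["vertical_fov"])/2)
v,u=np.mgrid[0:384,0:512]; D=b["depth"]
W=(np.stack([(u-b["cx"])/f*D,(v-b["cy"])/f*D,D],-1)-np.array(b["t"]))@np.array(b["R"])
c,sn=np.cos(.0262),np.sin(.0262); X=W[...,0]-571.8;Y=W[...,1]-34
bx=c*X+sn*Y;by=-sn*X+c*Y
g=(D>0)&(bx>40)&(bx<115)
m=g&(by>-25)&(by<15)&(W[...,2]<168)
k=np.polyfit(by[m],W[m][:,2],1); print("flap",-np.arctan(k[0]),m.sum())
m=g&(by>-65)&(by<-30)
print("bar top",np.percentile(W[m][:,2],98), by[m][W[m][:,2].argsort()[-40:]].mean())
save(b,"last.png")
E
python3 flap.py
```

```text
7.075 [0.53676017 3.88761368 8.07200065] [477.33564715  15.23259426 185.76494635]
flap 0.33339824909155513 822
bar top 192.44738959765857 -42.70308188094302
```

>>> servo_tool --targets '[[5.5,[0,0,0.4],0],[5.5,[0,0,0.4],0],[5.5,[0,0,0.4],0],[5.5,[0,0,0.2],0],[5.5,[0,0,0],0]]'

```text
clock: 7.75
tcp_pos: [477.5, 15.3, 172.0]
ee_rot: [-0.014, 1.0, 0.001, 0.002]
wrist_force: [1.7, 4.0, 7.4]
grip_width: 0.647
grip_force: 4.2
```

```bash
python3 flap.py
```

```text
7.75 [1.70159904 3.96782575 7.42127305] [477.45167858  15.26368034 171.9549695 ]
flap 0.6275666462574486 808
bar top 178.61809891866127 -42.7993791118551
```

>>> servo_tool --targets '[[5.5,[-0.5,0,0],0],[5.5,[-0.5,0,0],0],[5.5,[-0.5,0,0],0],[5.5,[-0.5,0,0],0],[5.5,[-0.5,0,0],0],[5.5,[-0.5,0,0],0],[5.5,[-0.5,0,0],0]]'

```text
clock: 8.68
tcp_pos: [511.7, 15.2, 171.6]
ee_rot: [-0.013, 1.0, -0.0, 0.001]
wrist_force: [-4.4, -0.5, 8.4]
grip_width: 0.641
grip_force: 4.4
```

```bash
python3 flap.py
python3 - <<'E'
import cv2
i=cv2.imread("pics/last.png")[140:260,180:340]
cv2.imwrite("pics/e.png",cv2.convertScaleAbs(cv2.resize(i,(560,420),interpolation=3),alpha=1.4))
E
```

```text
8.675 [-4.42851848 -0.54664897  8.35226705] [511.68591477  15.1775232  171.59738314]
flap 0.6348979916951599 809
bar top 178.48474585671428 -42.7603977153864
```

View pics/e.png

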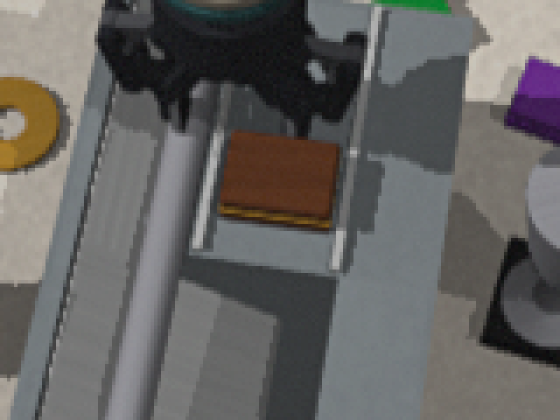

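The case (crop (280,180)) is square in the lane and the flap is open at 0.63 rad. I'm continuing the push.

>>> servo_tool --targets '[[5.5,[-0.5,0,0],0],[5.5,[-0.5,0,0],0],[5.5,[-0.5,0,0],0],[5.5,[-0.5,0,0],0],[5.5,[-0.5,0,0],0],[5.5,[-0.5,0,0],0],[5.5,[-0.5,0,0],0],[5.5,[-0.5,0,0],0]]'

```text
clock: 9.72
tcp_pos: [551.7, 16.2, 171.7]
ee_rot: [-0.013, 1.0, -0.0, 0.001]
wrist_force: [-3.9, -0.0, 7.6]
grip_width: 0.646
grip_force: 4.3
```

>>> servo_tool --targets '[[5.5,[-0.5,0,0],0],[5.5,[-0.5,0,0],0],[5.5,[-0.5,0,0],0],[5.5,[-0.5,0,0],0],[5.5,[0,0,0],0],[5.5,[0,0,0],0]]'

```text
clock: 10.48
tcp_pos: [572.1, 16.7, 172.0]
ee_rot: [-0.013, 1.0, -0.0, 0.001]
wrist_force: [-1.5, 0.2, 8.6]
grip_width: 0.646
grip_force: 4.0
```

```bash
python3 flap.py
python3 - <<'E'
import cv2
i=cv2.imread("pics/last.png")[140:260,180:340]
cv2.imwrite("pics/f.png",cv2.convertScaleAbs(cv2.resize(i,(560,420),interpolation=3),alpha=1.4))
E
```

```text
10.475 [-1.54775918  0.21606653  8.56392767] [572.12837215  16.72861039 171.96647366]
flap 0.6222921212740178 811
bar top 464.75421783293876 -50.73201136377521
```

View pics/f.png

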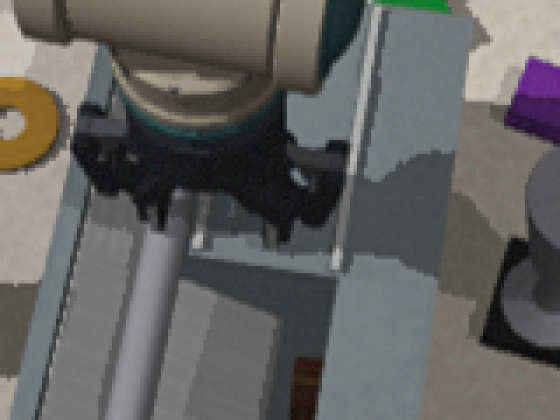

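The case has dropped through the opening and is visible inside at crop (305,390), with the flap at 0.62 rad. I'm releasing the flap.

>>> servo_tool --targets '[[5.5,[0,0,-0.5],0],[5.5,[0,0,-0.7],0],[5.5,[0,0,-0.7],0],[5.5,[0,0,-0.7],0],[5.5,[0,0,-1.0],0],[5.5,[0,0,-2.0],0],[5.5,[0,0,-3.0],0],[5.5,[0,0,0],0]]'

```text
clock: 11.52
tcp_pos: [572.1, 17.4, 258.6]
ee_rot: [-0.013, 1.0, 0.0, 0.002]
wrist_force: [-0.5, -0.3, -0.1]
grip_width: 0.648
grip_force: 0.0
```

```bash
python3 flap.py
python3 - <<'E'
import cv2
i=cv2.imread("pics/last.png")
cv2.imwrite("pics/g.png",cv2.convertScaleAbs(cv2.resize(i,(640,480)),alpha=1.4))
E
```

```text
11.525 [-0.50616139 -0.32791874 -0.14458762] [572.0648023   17.37022005 258.58536695]
flap 0.11695734039210523 140
bar top 551.9266639153478 -52.424751835133975
```

View pics/g.png

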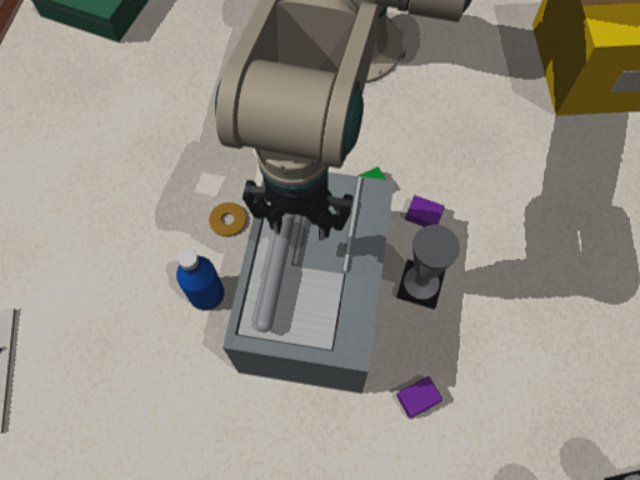

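```bash
sed -i 's/<168)/<200)/; s/by>-25/by>-20/;s/by<15/by<48/' flap.py; python3 flap.py
```

```text
11.575 [-0.05425158  0.58652305 -0.90041387] [571.56260125  17.31574449 256.60504355]
flap 0.20632227007375512 1493
bar top 549.6862887966648 -52.09714392985286
```

```bash
cat >> flap.py <<'E'
for lo in range(-25,50,10):
    m=g&(by>lo)&(by<lo+10)&(W[...,2]<230); print(lo,np.percentile(W[m][:,2],[5,50,95]).round(1))
E
python3 flap.py
```

```text
11.625 [ 0.54522046 -0.3150492  -0.34048181] [571.17652082  17.2582556  255.30925628]
flap 0.21397431664565672 1484
bar top 549.6019498329126 -52.75896899395691
-25 [167.3 169.8 172. ]
-15 [166.6 169.6 172. ]
-5 [167.2 169.5 171.9]
5 [167.  169.6 171.6]
15 [167.  169.8 172.2]
25 [167.  169.7 172. ]
35 [167.  169.5 172.4]
45 [  4.9 168.9 172.3]
```

```bash
python3 -c "
from plant import env
print(env.job_done())"
```

```text
the job is handed in; nothing more can be done
None
```

The case was pushed through the held-open flap into the drop box, the flap measured shut and the fingers were clear, and I handed the job in at about 11.6 s; no verdict came back.

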